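# Pin the leaf jig over a comb and hold it shut

### The job

Get this harmonica comb ready for drilling in the leaf jig: first slide the comb along its nest until it butts against the end stop, then swing the hinged leaf down onto it. Then take the red-headed register pin from its wooden rest, push it down through the leaf and into the base until its collar presses the sprung leaf fully shut, and finish like that, still gripping the pin and bearing down on it so that the jig stays closed. Do not knock over the oil bottle.

Things in the scene. Friction and masses are not known exactly. Their poses are not given: they have to be found in the camera images.
- jig: Leaf jig, fixed on 10 mm feet: grey base plate 14 mm thick, 120 mm (its x) by 190 mm (y), a block in front, an aluminium leaf hinged at the back. Origin on the bench under the nest's middle; x points to the hinge, y to the nest's open end. The comb lies along y on the plate (top at z = 24 mm) between two 90 mm long, 8 mm high rails, 37 mm apart; beyond y = 45 mm nothing stands beside it
- leaf (a joint): Leaf hinge (rad): 0 = fully shut on the front block, grows as it opens; starts at 1.2 to 1.75. Friction holds it where left above about 0.9; lower, it sinks by its weight (0.3 kg) until the sprung brass foot under it meets the comb, at 0.05 to 0.07. Its bush is then 6 to 8 mm above shut; 5 to 7 N down at the bush shuts it against the spring, and left alone it springs back up
- leaf_hinge (a point): Middle of the leaf's hinge axis, at (60, 0, 47) mm in the jig's frame, along the jig's y. The leaf is 10 mm thick, centred on the axis, 80 mm wide in y out to 96 mm from the axis, then a 52 mm wide tongue whose lip ends 157 mm from the axis. Two small screw heads stand up to 10 mm above it, 60 mm from the axis
- leaf_bush (a point): Mouth of the hole in the leaf's tongue, in its upper face, 120 mm from the hinge axis: 11.6 mm across, through 10 mm, chamfered 2 mm. Above the base hole (point bore) when the leaf is shut
- leaf_lip (a point): Middle of the leaf's free edge, 157 mm from the hinge axis
- bore (a point): Mouth of the vertical hole in the jig's front block, at (-60, 0, 42) mm in the jig's frame: 11.6 mm across, straight through the 32 mm block, chamfered 2 mm
- stop_face (a point): Middle of the working face of the steel end stop with the black thumbscrew, at the nest's -y end, facing the jig's +y; block 30 x 20 x 16 mm, thumbscrew top 28 mm above the nest floor. Clamped at a different place in every run, 58 to 70 mm from the jig's middle; holds up to 60 N
- work_comb: The comb to be drilled, in the nest: black bar with light, slotted metal plates, 128 x 34 x 12 mm, lying flat, 60 g; it slides with less than 1 N and lies 6 to 28 mm short of the stop. Its origin is on its front long edge at half thickness; its x runs along the nest to the open end, its y up
- comb_tail (a point): Middle of the comb's end face at the open (+y) end of the nest, 30 mm above the bench: push here, along the nest
- comb_butt (a point): Middle of the comb's other end face, which has to butt against the stop
- pin: Register pin, upright in the middle hole of the wooden rest: steel shank 10 mm across, 36 mm long, with a tapered nose (7 mm long, 5 mm across at the tip); collar 26 mm across (36 to 41 mm up); red head 20 mm across (41 to 75 mm up). 60 g. Origin: at the tip, z up the axis. Home with the leaf shut, its collar lies on the leaf, 52 mm above the bench, and its tip is 16 mm above the bench
- rest_hole (a point): Mouth of the hole in which the pin stands: in the top of a wooden block 96 x 56 x 42 mm, fixed to the bench; the pin's collar rests on it
- oil_bottle: Small oil bottle with a red nozzle, 36 mm across and 126 mm tall, standing on the bench behind the jig; origin under its middle. Must not be knocked over
There are look-alikes about, which are no part of the job. Of the things like the pin, leave any that is orange; of the rest the smaller one is meant.

How it is judged (in metres and radians):
On the way, in this order (a step that is already met when the one before it is completed fails the run):
1. the comb butts against the end stop while the leaf is still open (y of comb_butt in the frame of stop_face below 0.002 m and value of joint leaf above 0.7 rad), for 0.2 s.
2. the leaf is down on the comb (value of joint leaf below 0.12 rad), for 0.2 s.
At the end, for the whole second after the job is handed in: Comb end within 2.5 mm of the stop; leaf within 0.015 rad of shut; pin upright within 0.12 rad, its tip over 22 mm below the base hole's mouth and within 4 mm of its axis; collar bearing on the leaf, and fingers on the pin, with over 2 N each (y of comb_butt in the frame of stop_face below 0.0025 m and value of joint leaf below 0.015 rad and z of pin in the frame of bore below -0.022 m and horizontal distance between pin and bore below 0.004 m and angle between pin's own z axis and vertical below 0.12 rad and contact force between pin and leaf above 2 N and contact force between the fingers and pin above 2 N); the arm keeps its last pose, push and grip.
It fails at once if the oil bottle is knocked over (angle between oil_bottle's own z axis and vertical above 0.6 rad).
It also fails if it takes over 56 s, if anything falls off the work surface, if the arm or the gripper's body presses on something with over 40 N, if the wrist force passes 120 N, or if a joint passes its speed limit or range.

### The arm

A 6-joint arm with a two-finger parallel gripper is mounted at the origin on the work surface; the furniture and walls round the work are solid. World frame = base frame: x ahead of the robot, y to its left, z up, the work surface at z = 0. Lengths are in m, angles in degrees, forces in N, time in s.
With the tool pointing down it reaches from about 0.35 to 0.875 m from the base axis. Payload 4.2 kg.
Tool frame: the origin (TCP) lies where the fingers leave the gripper's body, on its centre line; the fingertips stand 70 mm ahead of it and the grasp point (between the pads) lies 51 mm ahead of it; z points along the fingers, y is the direction in which the jaws open and shut (so a half turn about z gives the same grasp; the last joint's range is limited). The gripper opens to 87 mm and grips with 3 to 60 N. Pads are 19 mm wide; open, the fingers measure 117 mm over their backs; the gripper's body (75 mm by 190 mm) begins 51 mm behind the grasp point.
Start: joints at [-51.532, 22.042, 0.453, 0, -68.411, -14.817], TCP at [0.251, -0.572, 0.292] pointing down, gripper open.
Joint ranges: [-179.83, 179.83], [-69.29, 118.12], [-61.27, 80.66], [-181.25, 117.63], [-171.15, -9.14], [-177.46, 177.46]. Speed limits (degrees/s): [159.86, 159.86, 180, 180, 180, 180].

### API

Orientations are given as a 3x3 rotation matrix whose columns are the frame's x, y, z axes.
In Python, from station import sense, capture, camera_model, finish_job gives the robot as it stands.
- The arm moves only by the shell command python3 -m inch 'ROWS'. ROWS is JSON, a list of rows, each an object with "hand": the closure, from 0 (fully open) to 1 (shut); "slide": the shift along the world's x, y, z in cm, a list of three; "yaw": the turn about the world's z in rad. A call has 1 to 10 rows; each row is the pose to reach, as a shift and turn from the pose commanded when the call began; what a row does not reach only later rows make up. A row lasts 1/8 s, in which the tool goes at most 62.5 mm and 10.7 degrees, less where a joint would pass 70% of its speed; a pose out of reach is approached as far as the arm can. A call with a gripper value outside its range is refused whole. The fingers move at their own pace and stop on an object; the grip force is fixed at half the most. Time passes only in rows, so rows that repeat a pose let the fingers close. It gives the time, the measured TCP pose, the force and the opening at its end, in the units of the state.
- sense(): the state, without advancing time (a new reading comes with each control period).
- capture(name): name is "side" or "top"; returns the picture (400x640x3 uint8, blue, green, red); there is no depth.
- camera_model(name): a dict with "mtx" (3x3 intrinsics, pixels), "xyz" and "orientation" of the camera in the world. Camera axes: x right, y up, looking along -z (the intrinsics and any distortion apply to the point x, -y, -z); pixel columns grow to the right and rows downward; lengths in m; the calibration is good to about 2 mm. A picture is of the moment at which its call begins. camera_model takes no time and is no camera call.
- finish_job(): hands the job in, once; it reports no verdict.
The state is a dict: "time_s": time; "joints": joint angles; "joint_velocities": joint speeds; "effort": joint torques, N m; "tcp_pos": TCP position; "ee_rot": TCP orientation; "wrist_force": force on the tool from outside, world axes, zero at the start; "moment": the same for the moment, N m; "gripper_width": opening from 0.0 (shut) to 1.0 (fully open).
Only numpy, scipy, OpenCV 4.12 (cv2) and the standard library are available. Lean on these libraries where they do the work, as an engineer would, in place of code of your own. Each camera call takes 0.05 s, during which the arm holds its last target. There are 200 camera calls.

## Working session

There is one attempt and no reset: what is moved stays moved. The work goes in short steps, Python scripts to look and compute and a shell command to move; the robot and the scene stay as the last step left them, time stands still between calls to the robot, and variables do not carry over. Pictures are saved under pics/ and viewed, about 8 in all and at most 12, crops included, and the job is handed in when it is done.

```bash
mkdir -p pics; python3 - <<'E'
from station import *
import cv2
for n in("side","top"):
    cv2.imwrite(f"pics/{n}0.png",capture(n)); m=camera_model(n); print(n,m)
s=sense();print(s)
E
```

```text
side {'mtx': array([[429.04776678,   0.        , 323.90821137],
       [  0.        , 429.04776678, 196.02647792],
       [  0.        ,   0.        ,   1.        ]]), 'xyz': array([0.50356262, 1.03465101, 0.45218241]), 'orientation': array([[-0.99866064,  0.01066738, -0.05062747],
       [-0.0498319 , -0.46153759,  0.88571995],
       [-0.01391817,  0.88705651,  0.461451  ]])}
top {'mtx': array([[500.48762955,   0.        , 316.73429657],
       [  0.        , 500.48762955, 207.31258141],
       [  0.        ,   0.        ,   1.        ]]), 'xyz': array([0.46674465, 0.31617937, 1.03100931]), 'orientation': array([[-0.01219052,  0.99747735, -0.06993087],
       [-0.99937301, -0.00982901,  0.03401439],
       [ 0.03324123,  0.07030168,  0.99697176]])}
{'time_s': 0.1, 'joints': array([-5.15304114e+01,  2.20853961e+01,  3.86346640e-01, -2.49418068e-02,
       -6.84123191e+01, -1.48165648e+01]), 'joint_velocities': array([ 0.06697902, -0.07655888,  0.24086107,  0.17720641, -0.01304443,
        0.00363418]), 'effort': array([ 1.36225517e-04, -3.91689456e+01,  1.87935841e+01,  4.23193395e+00,
        1.34862482e-02, -6.06887238e-05]), 'tcp_pos': array([ 0.25059768, -0.57210608,  0.29127133]), 'ee_rot': array([[-9.16056194e-01, -4.01048942e-01, -8.92264090e-04],
       [-4.01049920e-01,  9.16054483e-01,  1.77362319e-03],
       [ 1.06052815e-04,  1.98258095e-03, -9.99998029e-01]]), 'wrist_force': array([0.31857754, 0.1933676 , 0.86817278]), 'moment': array([ 0.05748637, -0.01793153,  0.00957038]), 'gripper_width': 1.005794349586045}
```

View pics/top0.png

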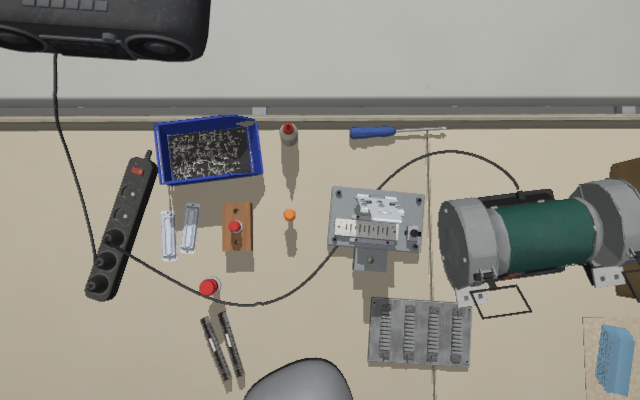

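View pics/side0.png

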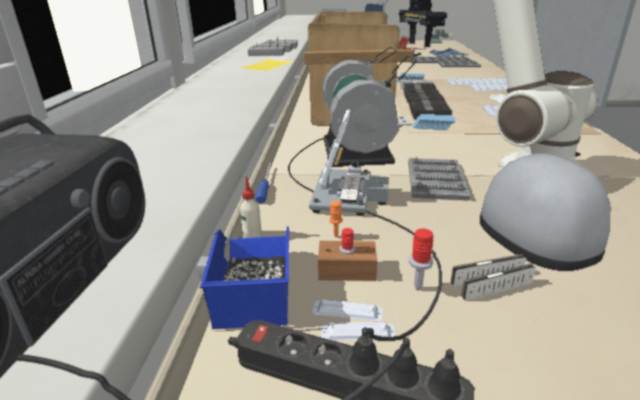

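The top view has the jig at about (375,222), with its hinge up (+x), open end to the left (+y) and thumbscrew at (415,233). The pin is in the rest at (236,227) and the bottle at (289,133). The larger red look-alike is at (208,287) and the orange one at (290,215). Next I'll zoom in.

```bash
python3 - <<'E'
import cv2,numpy as np
t=cv2.imread("pics/top0.png");s=cv2.imread("pics/side0.png")
a=cv2.resize(t[175:285,315:435],None,fx=5,fy=5,interpolation=2)   # 600x550
cv2.imwrite("pics/zt.png",a)
b=cv2.resize(s[100:220,295:405],None,fx=5,fy=5,interpolation=2)
cv2.imwrite("pics/zs.png",b)
E
cat > h.py <<'E'
import numpy as np,cv2
from station import *
M={n:camera_model(n) for n in("side","top")}
def ray(n,u,v):
    m=M[n];d=np.linalg.inv(m["mtx"])@[u,v,1];return m["xyz"],m["orientation"]@(d*[1,-1,-1])
def onz(n,u,v,z):
    o,d=ray(n,u,v);return o+d*(z-o[2])/d[2]
def proj(n,p):
    m=M[n];c=m["orientation"].T@(np.array(p)-m["xyz"])*[1,-1,-1];q=m["mtx"]@c;return q[:2]/q[2]
def two(a,b):
    (o1,d1),(o2,d2)=ray("top",*a),ray("side",*b)
    d1=d1/np.linalg.norm(d1);d2=d2/np.linalg.norm(d2)
    k=np.linalg.lstsq(np.c_[d1,-d2],o2-o1,rcond=None)[0];p,q=o1+k[0]*d1,o2+k[1]*d2
    return (p+q)/2,np.linalg.norm(p-q)
def reds(img,lo=0,hi=6):
    h=cv2.cvtColor(img,cv2.COLOR_BGR2HSV)
    m=cv2.inRange(h,(lo,140,90),(hi,255,255))|cv2.inRange(h,(174,140,90),(180,255,255))
    return [(np.round(c,1),st[4]) for c,st in zip(*(lambda r:(r[3],r[2]))(cv2.connectedComponentsWithStats(m)))if 15<st[4]<5000]
E
python3 - <<'E'
from h import *
for n in M: print(n,reds(cv2.imread(f"pics/{n}0.png")))
E
```

```text
side [(array([402.2,  41.8]), np.int32(30)), (array([247.4, 192. ]), np.int32(101)), (array([347. , 238.3]), np.int32(206)), (array([422., 245.]), np.int32(554)), (array([261.6, 333. ]), np.int32(25))]
top [(array([287.8, 127.8]), np.int32(77)), (array([137.1, 170.1]), np.int32(16)), (array([233.9, 225.6]), np.int32(94)), (array([208.1, 286.8]), np.int32(234))]
```

View pics/zt.png

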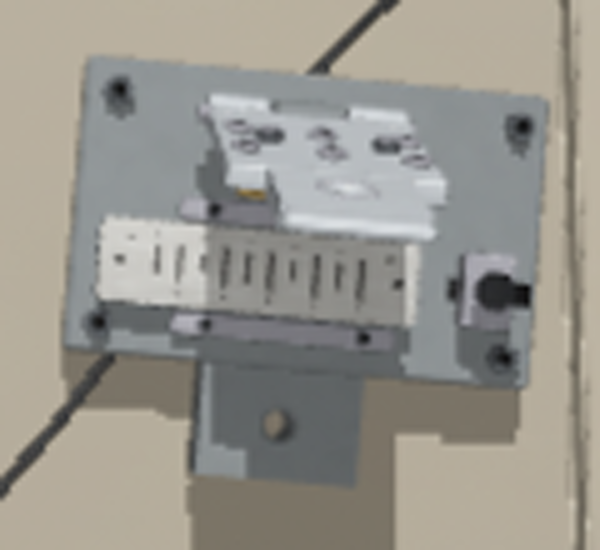

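View pics/zs.png

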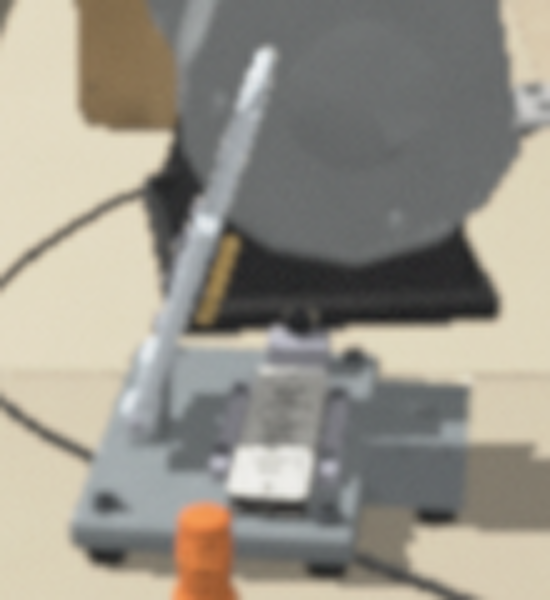

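```bash
python3 - <<'E'
from h import *
T=lambda u,v:(315+(u-2)/5,175+(v-2)/5)
S=lambda u,v:(295+(u-2)/5,100+(v-2)/5)
c=[onz("top",*T(*p),.024)[:2] for p in[(90,57),(548,97),(525,387),(65,348)]]
print("corners",np.round(c,4)); c=np.array(c)
ey=(c[0]-c[1]+c[3]-c[2]);ey/=np.linalg.norm(ey);ex=np.array([ey[1],-ey[0]])
print("ey",ey,"ex",ex,"yawdeg",np.degrees(np.arctan2(ex[1],ex[0])), np.linalg.norm(c[0]-c[1]),np.linalg.norm(c[0]-c[3]))
b=onz("top",*T(278,425),.042)[:2];o=b+.06*ex;print("bore",b,"origin",o,"platecentre in jig",[(c.mean(0)-o)@ex,(c.mean(0)-o)@ey])
J=lambda p:np.round([(p[:2]-o)@ex,(p[:2]-o)@ey],4)
for k,p in dict(tailA=(98,215),tailB=(98,300),buttA=(418,245),buttB=(410,327)).items():print(k,J(onz("top",*T(*p),.036)))
for k,p in dict(railF0=(172,330),railF1=(395,345),railB0=(182,207)).items():print(k,J(onz("top",*T(*p),.032)))
for p in[(466,252),(460,325)]:print("stop",J(onz("top",*T(*p),.040)))
l,e=two(T(358,233),S(268,50));print("lip",l,e,J(l),"leaf angle",np.degrees(np.arctan2(l[2]-.047,.06-J(l)[0])))
print("pin",two((233.9,225.6),(347,238.3)),"big",two((208.1,286.8),(422,245)),"bottle",two((287.8,127.8),(247.4,192)))
print("pin@z",onz("top",233.9,225.6,.081),onz("side",347,238.3,.064))
E
```

```text
corners [[0.5804 0.2491]
 [0.5624 0.0625]
 [0.4449 0.0751]
 [0.4629 0.2609]]
ey [0.0960919  0.99537247] ex [ 0.99537247 -0.0960919 ] yawdeg -5.51416877522857 0.1874709900482904 0.11806893770692613
bore [0.43158181 0.17807322] origin [0.49130415 0.17230771] platecentre in jig [np.float64(0.022222191262601693), np.float64(-0.00830126340811317)]
tailA [0.017  0.0773]
tailB [-0.0168  0.0746]
buttA [ 0.016  -0.0514]
buttB [-0.0169 -0.0506]
railF0 [-0.0261  0.0438]
railF1 [-0.0245 -0.0459]
railB0 [0.0233 0.0437]
stop [ 0.0146 -0.07  ]
stop [-0.0146 -0.0697]
lip [0.50038537 0.17260011 0.20314812] 0.00026068494469469054 [0.009  0.0012] leaf angle 71.91229110945288
pin (array([0.50072858, 0.44265589, 0.06619782]), np.float64(0.0001928383078611583)) big (array([0.38726479, 0.48784352, 0.08575281]), np.float64(0.0008780143602449193)) bottle (array([0.68420288, 0.33726919, 0.0954577 ]), np.float64(0.0008942396979080236))
pin@z [0.50030216 0.44071343 0.081     ] [0.50061558 0.43929227 0.064     ]
```

Both views agree on the geometry. The jig yaw is −5.5°, the gap from comb to stop is about 19 mm, and the leaf is at about 72°. I'll travel high over the grinder with the hand shut and turned so that the body clears the open leaf.

```bash
python3 -c "
from h import *
print('orange',two((290,215),(336,212)))"
python3 -m inch '[{"hand":1,"slide":[0,0,6],"yaw":0},{"hand":1,"slide":[0,0,12],"yaw":0},{"hand":1,"slide":[0,0,16],"yaw":0.1},{"hand":1,"slide":[2,5,16],"yaw":0.25},{"hand":1,"slide":[4,11,16],"yaw":0.4},{"hand":1,"slide":[6,16,16],"yaw":0.55},{"hand":1,"slide":[8,21,16],"yaw":0.7},{"hand":1,"slide":[9.5,27,16],"yaw":0.85},{"hand":1,"slide":[11,32,16],"yaw":1.0},{"hand":1,"slide":[12.5,37,16],"yaw":1.1}]'
```

```text
orange (array([0.52102342, 0.33524605, 0.05430665]), np.float64(0.000591003883366494))
time_s: 1.35
tcp_pos: [0.3757, -0.2007, 0.452]
ee_rot: [[-0.054, -0.999, -0.0], [-0.999, 0.054, 0.0], [-0.0, 0.0, -1.0]]
wrist_force: [0.4, -0.4, -0.0]
gripper_width: 0.019
```

```bash
python3 -m inch '[{"hand":1,"slide":[1.5,6,0],"yaw":0.12},{"hand":1,"slide":[3,12,0],"yaw":0.24},{"hand":1,"slide":[4.5,18,0],"yaw":0.36},{"hand":1,"slide":[6,24,0],"yaw":0.48},{"hand":1,"slide":[8,30,0],"yaw":0.53},{"hand":1,"slide":[9.5,36,0],"yaw":0.53},{"hand":1,"slide":[11,42,0],"yaw":0.53},{"hand":1,"slide":[12.4,48.2,0],"yaw":0.53},{"hand":1,"slide":[12.4,48.2,0],"yaw":0.53},{"hand":1,"slide":[12.4,48.2,0],"yaw":0.53}]'; python3 -c "
from h import *
s=sense();print(s['tcp_pos'],s['ee_rot'],s['joints'],s['wrist_force'])"
```

```text
time_s: 2.6
tcp_pos: [0.4996, 0.2797, 0.4515]
ee_rot: [[0.455, -0.89, -0.001], [-0.89, -0.455, -0.001], [0.001, 0.002, -1.0]]
wrist_force: [0.5, 0.1, 0.2]
gripper_width: 0.005
[0.4996299  0.27966766 0.45151058] [[ 4.55161238e-01 -8.90408165e-01 -1.24373754e-03]
 [-8.90408809e-01 -4.55159687e-01 -1.34582224e-03]
 [ 6.32231920e-04  1.72000098e-03 -9.99998321e-01]] [ 4.54451918e+01  1.32051160e+01  1.01745141e+01  3.32491167e-03
 -8.70743412e+01 -1.83700808e+01] [0.49407057 0.12335093 0.20331734]
```

```bash
python3 -m inch '[{"hand":1,"slide":[0,0,-6],"yaw":0},{"hand":1,"slide":[0,0,-12],"yaw":0},{"hand":1,"slide":[0,0,-18],"yaw":0},{"hand":1,"slide":[0,0,-24],"yaw":0},{"hand":1,"slide":[0,0,-29],"yaw":0},{"hand":1,"slide":[0,0,-33],"yaw":0},{"hand":1,"slide":[0,0,-35.2],"yaw":0},{"hand":1,"slide":[0,0,-35.2],"yaw":0}]'; python3 - <<'E'
from h import *
t=capture("top");s=capture("side")
a=cv2.resize(t[165:285,305:435],None,fx=3,fy=3,interpolation=2)
b=cv2.resize(s[100:220,285:415],None,fx=3,fy=3,interpolation=2)
cv2.imwrite("pics/p1.png",np.hstack([a,b]))
E
```

```text
time_s: 3.6
tcp_pos: [0.4992, 0.2777, 0.0995]
ee_rot: [[0.453, -0.891, -0.002], [-0.891, -0.453, -0.002], [0.001, 0.003, -1.0]]
wrist_force: [-0.0, -0.1, -0.1]
gripper_width: 0.004
```

View pics/p1.png

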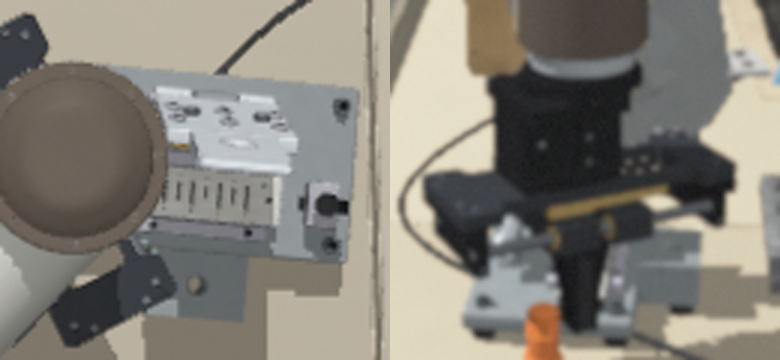

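The hand is beside the comb tail and clear of the leaf. Next I push along −y of the jig.

```bash
python3 -m inch '[{"hand":1,"slide":[-0.05,-0.5,0],"yaw":0},{"hand":1,"slide":[-0.1,-1.0,0],"yaw":0},{"hand":1,"slide":[-0.13,-1.3,0],"yaw":0},{"hand":1,"slide":[-0.16,-1.6,0],"yaw":0},{"hand":1,"slide":[-0.19,-1.9,0],"yaw":0},{"hand":1,"slide":[-0.22,-2.2,0],"yaw":0},{"hand":1,"slide":[-0.24,-2.5,0],"yaw":0},{"hand":1,"slide":[-0.26,-2.7,0],"yaw":0}]'; python3 -m inch '[{"hand":1,"slide":[-0.01,-0.1,0],"yaw":0},{"hand":1,"slide":[-0.02,-0.2,0],"yaw":0}]';python3 -m inch '[{"hand":1,"slide":[-0.01,-0.1,0],"yaw":0},{"hand":1,"slide":[-0.02,-0.2,0],"yaw":0}]'
```

```text
time_s: 4.7
tcp_pos: [0.4972, 0.2524, 0.1003]
ee_rot: [[0.455, -0.891, 0.0], [-0.891, -0.455, 0.0], [-0.0, -0.0, -1.0]]
wrist_force: [-0.1, 0.6, 0.1]
gripper_width: 0.006
time_s: 4.95
tcp_pos: [0.497, 0.2505, 0.1002]
ee_rot: [[0.455, -0.891, 0.0], [-0.891, -0.455, 0.0], [-0.0, -0.0, -1.0]]
wrist_force: [-1.1, -0.6, -0.4]
gripper_width: 0.009
time_s: 5.2
tcp_pos: [0.4967, 0.2485, 0.1002]
ee_rot: [[0.455, -0.891, 0.0], [-0.891, -0.455, 0.0], [-0.0, -0.0, -1.0]]
wrist_force: [-1.1, 1.0, 1.0]
gripper_width: 0.009
```

```bash
for i in 1 2; do python3 -m inch '[{"hand":1,"slide":[-0.01,-0.1,0],"yaw":0},{"hand":1,"slide":[-0.02,-0.2,0],"yaw":0}]' | egrep 'tcp|force'; done
```

```text
tcp_pos: [0.4965, 0.2465, 0.1003]
wrist_force: [-0.3, -0.2, 0.0]
tcp_pos: [0.4963, 0.2444, 0.1003]
wrist_force: [-0.5, 1.0, 0.5]
```

```bash
python3 - <<'E'
from h import *
t=capture("top")
cv2.imwrite("pics/p2.png",cv2.resize(t[205:255,355:425],None,fx=8,fy=8,interpolation=2))
E
```

```text
(no output)
```

View pics/p2.png

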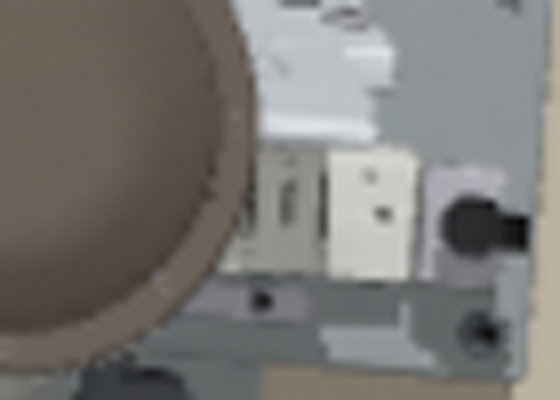

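The comb end (col 407) is about 1 px, or 2 mm, short of the stop (col 408.2). I'll keep pushing in small steps until the force rises.

```bash
for i in 1 ; do python3 -m inch '[{"hand":1,"slide":[-0.01,-0.1,0],"yaw":0},{"hand":1,"slide":[-0.02,-0.2,0],"yaw":0}]' | egrep 'tcp|force';  done;  python3 -m inch '[{"hand":1,"slide":[-0.01,-0.1,0],"yaw":0},{"hand":1,"slide":[-0.01,-0.1,0],"yaw":0}]' | egrep 'tcp|force'
```

```text
tcp_pos: [0.4965, 0.243, 0.1004]
wrist_force: [0.1, 3.5, 0.8]
tcp_pos: [0.4968, 0.2425, 0.1007]
wrist_force: [0.6, 4.8, -0.6]
```

```bash
python3 -m inch '[{"hand":1,"slide":[-0.02,-0.2,0],"yaw":0},{"hand":1,"slide":[-0.02,-0.2,0],"yaw":0},{"hand":1,"slide":[-0.02,-0.2,0],"yaw":0},{"hand":1,"slide":[-0.02,-0.2,0],"yaw":0}]' | egrep 'tcp|force'; python3 -c "
from h import *
cv2.imwrite('pics/p3.png',cv2.resize(capture('top')[205:255,355:425],None,fx=8,fy=8,interpolation=2))"
```

```text
tcp_pos: [0.4974, 0.2419, 0.1011]
wrist_force: [0.4, 6.8, 0.2]
```

View pics/p3.png

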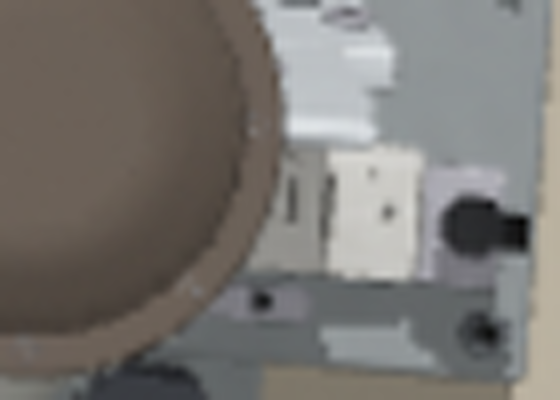

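The comb is now against the stop: no gap is visible and there is a steady 6.8 N. I'll retreat, rise and go behind the leaf.

```bash
python3 -m inch '[{"hand":1,"slide":[0.1,1.5,0],"yaw":0},{"hand":1,"slide":[0.3,3.5,1],"yaw":0},{"hand":1,"slide":[0.3,4,7],"yaw":0},{"hand":1,"slide":[0.3,4,13],"yaw":0.1},{"hand":1,"slide":[0.3,4,19],"yaw":0.28},{"hand":1,"slide":[0.3,4,25],"yaw":0.46},{"hand":1,"slide":[1,1,26],"yaw":0.64},{"hand":1,"slide":[2.5,-2,26],"yaw":0.82},{"hand":1,"slide":[4.5,-7,26],"yaw":1.0},{"hand":1,"slide":[4.5,-7,26],"yaw":1.0}]'
```

```text
time_s: 8.05
tcp_pos: [0.5412, 0.1673, 0.3607]
ee_rot: [[0.995, -0.102, -0.001], [-0.102, -0.995, -0.001], [-0.001, 0.001, -1.0]]
wrist_force: [0.0, -0.1, -0.3]
gripper_width: 0.005
```

```bash
python3 -m inch '[{"hand":1,"slide":[0,0,-6],"yaw":0},{"hand":1,"slide":[0,0,-12.3],"yaw":0},{"hand":1,"slide":[-1,0.1,-12.5],"yaw":0},{"hand":1,"slide":[-2,0.2,-12.7],"yaw":0},{"hand":1,"slide":[-3,0.3,-13],"yaw":0},{"hand":1,"slide":[-4,0.4,-13.5],"yaw":0}]'; python3 -m inch '[{"hand":1,"slide":[-1,0.1,-0.6],"yaw":0},{"hand":1,"slide":[-2,0.2,-1.3],"yaw":0},{"hand":1,"slide":[-3,0.3,-2.2],"yaw":0},{"hand":1,"slide":[-4,0.4,-3.1],"yaw":0},{"hand":1,"slide":[-4.8,0.5,-4.1],"yaw":0},{"hand":1,"slide":[-5.5,0.6,-5.5],"yaw":0},{"hand":1,"slide":[-5.5,0.6,-5.5],"yaw":0}]'; python3 -c "
from h import *
cv2.imwrite('pics/p4.png',cv2.resize(capture('side')[80:240,285:445],None,fx=3,fy=3,interpolation=2))"
```

```text
time_s: 8.8
tcp_pos: [0.5008, 0.1743, 0.2273]
ee_rot: [[0.995, -0.098, 0.004], [-0.098, -0.995, 0.003], [0.004, -0.003, -1.0]]
wrist_force: [0.9, 0.6, 0.3]
gripper_width: 0.006
time_s: 9.68
tcp_pos: [0.4448, 0.1791, 0.169]
ee_rot: [[0.995, -0.098, -0.003], [-0.098, -0.995, -0.002], [-0.002, 0.002, -1.0]]
wrist_force: [0.2, 0.3, 0.2]
gripper_width: 0.005
```

View pics/p4.png

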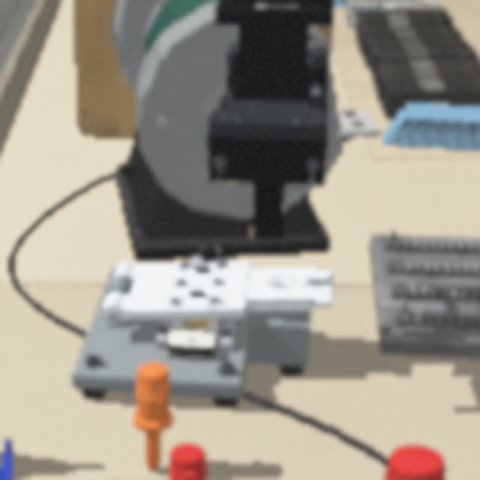

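The leaf is down on the comb. Next, the pin.

```bash
python3 -m inch '[{"hand":1,"slide":[0,0,5],"yaw":0},{"hand":0.2,"slide":[1,5,6],"yaw":0},{"hand":0.2,"slide":[2,11,6],"yaw":0},{"hand":0.2,"slide":[4,17,6],"yaw":0},{"hand":0.2,"slide":[5.5,23,6],"yaw":0},{"hand":0.2,"slide":[5.6,26.1,6],"yaw":0},{"hand":0.2,"slide":[5.6,26.1,6],"yaw":0},{"hand":0.2,"slide":[5.6,26.1,0],"yaw":0},{"hand":0.2,"slide":[5.6,26.1,-3],"yaw":0},{"hand":0.2,"slide":[5.6,26.1,-3],"yaw":0}]'; python3 -c "
from h import *
b=capture('side');a=capture('top')
cv2.imwrite('pics/p5.png',np.hstack([cv2.resize(b[150:290,290:430],None,fx=3,fy=3,interpolation=2),cv2.resize(a[160:300,170:310],None,fx=2.5,fy=3,interpolation=2)]))"
```

```text
time_s: 10.98
tcp_pos: [0.5012, 0.4385, 0.1379]
ee_rot: [[0.995, -0.1, -0.004], [-0.1, -0.995, -0.005], [-0.003, 0.005, -1.0]]
wrist_force: [0.8, 0.4, 1.5]
gripper_width: 0.791
```

View pics/p5.png

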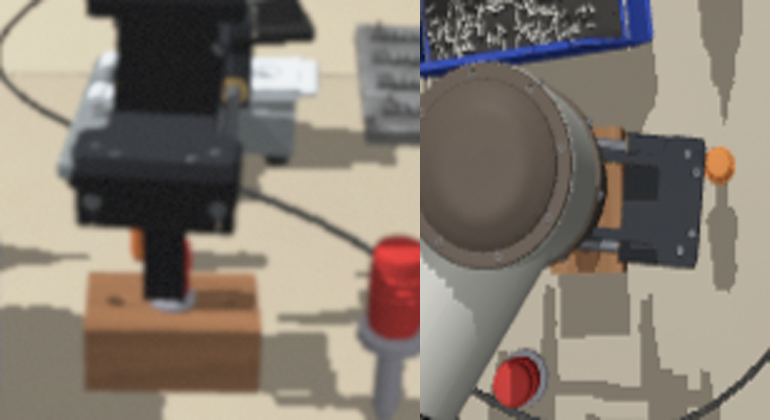

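```bash
python3 -c "
from h import *
print(proj('side',(.5012,.485,.09)),'seen finger',290+167/3,'|',proj('side',(.5012,.44,.0445)),'collar seen',290+173/3, proj('side',(.5012,.44,.064)),'red 347.0')
print(proj('side',(.4962,.44,.064)))
o=onz('side',347.7,250,.0445);print(o)
"
```

```text
[346.73741028 240.39599975] seen finger 345.6666666666667 | [346.51995274 248.37950922] collar seen 347.6666666666667 [346.64326504 238.53057678] red 347.0
[349.68830678 238.57826765]
[0.49923385 0.44465284 0.0445    ]
```

```bash
python3 -m inch '[{"hand":0.2,"slide":[-0.2,0.1,-0.8],"yaw":0},{"hand":0.2,"slide":[-0.2,0.1,-1.8],"yaw":0},{"hand":0.2,"slide":[-0.2,0.1,-1.8],"yaw":0},{"hand":0.6,"slide":[-0.2,0.1,-1.8],"yaw":0},{"hand":1,"slide":[-0.2,0.1,-1.8],"yaw":0},{"hand":1,"slide":[-0.2,0.1,-1.8],"yaw":0},{"hand":1,"slide":[-0.2,0.1,-1.8],"yaw":0},{"hand":1,"slide":[-0.2,0.1,-1.8],"yaw":0}]'
```

```text
time_s: 12.08
tcp_pos: [0.4998, 0.4415, 0.1223]
ee_rot: [[0.995, -0.099, 0.0], [-0.099, -0.995, 0.0], [0.0, -0.0, -1.0]]
wrist_force: [-0.5, 0.5, -0.8]
gripper_width: 0.319
```

```bash
python3 -m inch '[{"hand":1,"slide":[0,0,0],"yaw":0},{"hand":1,"slide":[0,0,0],"yaw":0},{"hand":1,"slide":[0,0,0],"yaw":0}]'
```

```text
time_s: 12.45
tcp_pos: [0.4998, 0.4415, 0.1223]
ee_rot: [[0.995, -0.099, -0.0], [-0.099, -0.995, -0.0], [-0.0, 0.0, -1.0]]
wrist_force: [-0.5, 0.5, 0.4]
gripper_width: 0.218
```

Gripped at about 19 mm. I'll lift, check the pin in hand and locate the bush on the closed leaf.

```bash
python3 -m inch '[{"hand":1,"slide":[0,0,1],"yaw":0},{"hand":1,"slide":[0,0,3],"yaw":0},{"hand":1,"slide":[0,0,5],"yaw":0},{"hand":1,"slide":[0,0,8],"yaw":0},{"hand":1,"slide":[0,0,9],"yaw":0},{"hand":1,"slide":[0,0,9],"yaw":0}]'; python3 -c "
from h import *
b=capture('side');a=capture('top')
cv2.imwrite('pics/t6.png',a);cv2.imwrite('pics/s6.png',b)
cv2.imwrite('pics/p6.png',np.hstack([cv2.resize(b[120:280,290:410],None,fx=3.5,fy=3.5,interpolation=2),cv2.resize(a[195:275,340:400],None,fx=6,fy=7,interpolation=2)]))"
```

```text
time_s: 13.2
tcp_pos: [0.4998, 0.4416, 0.2129]
ee_rot: [[0.995, -0.099, 0.001], [-0.099, -0.995, 0.001], [0.0, -0.001, -1.0]]
wrist_force: [-0.1, -0.2, -0.8]
gripper_width: 0.221
```

View pics/p6.png

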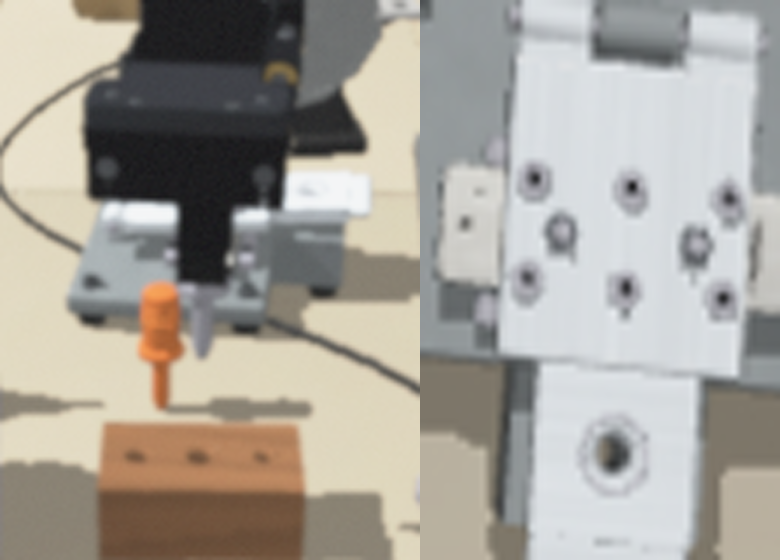

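```bash
python3 -c "
from h import *
print('bush',onz('top',371.8,259.6,.059))
o,d=ray('side',348.1,220.6); print('tip at y plane',o+d*(.4416-o[1])/d[1])
o,d=ray('side',347.7,206); print('shank',o+d*(.4416-o[1])/d[1])
o,d=ray('side',348.3,200); print('finger',o+d*(.458-o[1])/d[1])
"
```

```text
bush [0.43214469 0.1773293  0.059     ]
tip at y plane [0.49923367 0.4416     0.09925184]
shank [0.50018522 0.4416     0.12595159]
finger [0.4994894  0.458      0.14539015]
```

The bush is at (0.432, 0.1775), which agrees with the bore estimate. The pin is upright and centred in the fingers.

```bash
python3 -m inch '[{"hand":1,"slide":[-1.2,-5,0],"yaw":0},{"hand":1,"slide":[-2.6,-10.5,0],"yaw":0},{"hand":1,"slide":[-4,-16,0],"yaw":0},{"hand":1,"slide":[-5.4,-21.5,0],"yaw":0},{"hand":1,"slide":[-6.5,-25.5,0],"yaw":0},{"hand":1,"slide":[-6.8,-26.4,0],"yaw":0},{"hand":1,"slide":[-6.8,-26.4,-2.0],"yaw":0},{"hand":1,"slide":[-6.8,-26.4,-3.0],"yaw":0},{"hand":1,"slide":[-6.8,-26.4,-3.0],"yaw":0},{"hand":1,"slide":[-6.8,-26.4,-3.0],"yaw":0}]'; python3 -c "
from h import *
b=capture('side')
cv2.imwrite('pics/p7.png',cv2.resize(b[110:190,320:430],None,fx=6,fy=6,interpolation=2))"
```

```text
time_s: 14.55
tcp_pos: [0.4322, 0.1781, 0.1824]
ee_rot: [[0.995, -0.098, 0.0], [-0.098, -0.995, 0.0], [0.0, -0.0, -1.0]]
wrist_force: [0.6, 0.2, -0.3]
gripper_width: 0.218
```

View pics/p7.png

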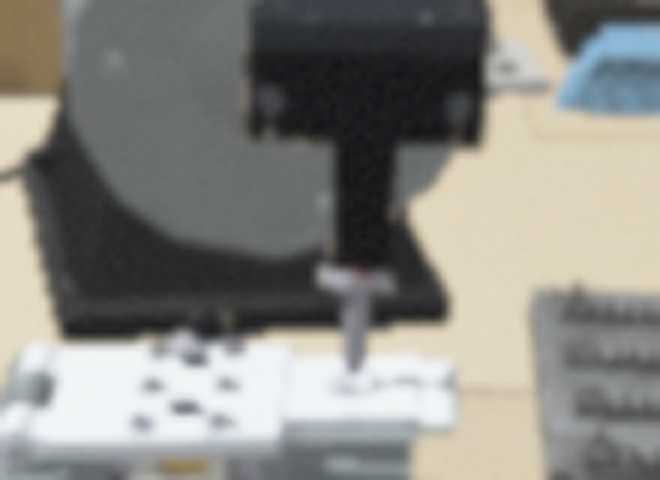

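The nose is right over the bush at (355,375). I'll descend in steps.

```bash
python3 -m inch '[{"hand":1,"slide":[0,0,-0.4],"yaw":0},{"hand":1,"slide":[0,0,-0.8],"yaw":0},{"hand":1,"slide":[0,0,-1.2],"yaw":0},{"hand":1,"slide":[0,0,-1.2],"yaw":0}]'|egrep 'tcp|forc|wid'; python3 -m inch '[{"hand":1,"slide":[0,0,-0.4],"yaw":0},{"hand":1,"slide":[0,0,-0.8],"yaw":0},{"hand":1,"slide":[0,0,-0.8],"yaw":0}]'|egrep 'tcp|forc|wid'
```

```text
tcp_pos: [0.4317, 0.1773, 0.1698]
wrist_force: [0.1, -0.4, -0.7]
gripper_width: 0.216
tcp_pos: [0.4317, 0.1774, 0.1619]
wrist_force: [-1.1, -0.6, -0.7]
gripper_width: 0.217
```

```bash
python3 -m inch '[{"hand":1,"slide":[0,0,-0.4],"yaw":0},{"hand":1,"slide":[0,0,-0.8],"yaw":0},{"hand":1,"slide":[0,0,-0.8],"yaw":0}]'|egrep 'tcp|forc|wid'; python3 -m inch '[{"hand":1,"slide":[0,0,-0.4],"yaw":0},{"hand":1,"slide":[0,0,-0.8],"yaw":0},{"hand":1,"slide":[0,0,-0.8],"yaw":0}]'|egrep 'tcp|forc|wid'
```

```text
tcp_pos: [0.4317, 0.1774, 0.1538]
wrist_force: [-0.6, 0.2, -1.1]
gripper_width: 0.219
tcp_pos: [0.4318, 0.1775, 0.1459]
wrist_force: [0.3, -0.1, -0.9]
gripper_width: 0.221
```

```bash
python3 -m inch '[{"hand":1,"slide":[0,0,-0.4],"yaw":0},{"hand":1,"slide":[0,0,-0.7],"yaw":0},{"hand":1,"slide":[0,0,-0.7],"yaw":0}]'|egrep 'tcp|forc|wid'; python3 -m inch '[{"hand":1,"slide":[0,0,-0.3],"yaw":0},{"hand":1,"slide":[0,0,-0.6],"yaw":0},{"hand":1,"slide":[0,0,-0.6],"yaw":0}]'|egrep 'tcp|forc|wid'
```

```text
tcp_pos: [0.4318, 0.1776, 0.1392]
wrist_force: [0.1, -0.9, 0.5]
gripper_width: 0.217
tcp_pos: [0.4318, 0.1776, 0.1332]
wrist_force: [-1.0, 0.4, 3.8]
gripper_width: 0.221
```

```bash
python3 -m inch '[{"hand":1,"slide":[0,0,-0.2],"yaw":0},{"hand":1,"slide":[0,0,-0.4],"yaw":0},{"hand":1,"slide":[0,0,-0.4],"yaw":0},{"hand":1,"slide":[0,0,-0.4],"yaw":0}]'|egrep 'tcp|forc|wid'
```

```text
tcp_pos: [0.4318, 0.1776, 0.1319]
wrist_force: [-9.7, -0.4, 25.1]
gripper_width: 0.218
```

```bash
python3 -m inch '[{"hand":1,"slide":[0,0,-0.2],"yaw":0},{"hand":1,"slide":[0,0,-0.2],"yaw":0},{"hand":1,"slide":[0,0,-0.2],"yaw":0},{"hand":1,"slide":[0,0,-0.2],"yaw":0}]'|egrep 'tcp|forc|wid'
```

```text
tcp_pos: [0.4324, 0.1776, 0.1311]
wrist_force: [-11.3, -2.8, 32.2]
gripper_width: 0.223
```

Hard stop at the predicted home height (0.132), with a downward push of 25 to 32 N. I'll ease slightly, hold and check.

```bash
python3 -m inch '[{"hand":1,"slide":[0,0,0.15],"yaw":0},{"hand":1,"slide":[0,0,0.15],"yaw":0},{"hand":1,"slide":[0,0,0.15],"yaw":0},{"hand":1,"slide":[0,0,0.15],"yaw":0},{"hand":1,"slide":[0,0,0.15],"yaw":0},{"hand":1,"slide":[0,0,0.15],"yaw":0}]'|egrep 'tcp|forc|wid|time'; python3 -c "
from h import *
b=capture('side');a=capture('top')
cv2.imwrite('pics/p8.png',np.hstack([cv2.resize(b[110:200,310:420],None,fx=4,fy=4,interpolation=2),cv2.resize(a[180:270,325:425],None,fx=3.5,fy=4,interpolation=2)]))
print(sense()['wrist_force'])"
```

```text
time_s: 18.73
tcp_pos: [0.4323, 0.1776, 0.1312]
wrist_force: [-8.1, -2.3, 22.3]
gripper_width: 0.219
[-6.98158219 -1.81040901 22.17098099]
```

View pics/p8.png

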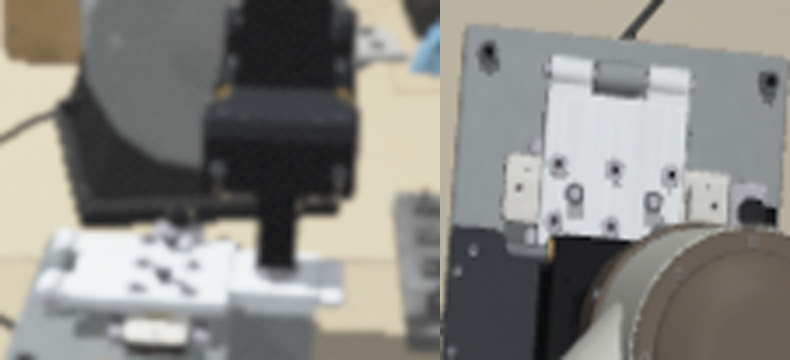

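The pin is home, with its collar on the leaf and the leaf flat. I'll check numerically that the comb end is still against the stop.

```bash
python3 -c "
from h import *
a=capture('top').astype(int)
for r in (228,230,232,234): print(r,a[r,400:416].mean(1).astype(int))
p=cv2.imread('pics/t6.png').astype(int); z=cv2.imread('pics/top0.png').astype(int)
for r in (230,232): print('t6',p[r,400:416].mean(1).astype(int)); print('t0',z[r,392:416].mean(1).astype(int))
print('proj comb top end if butted at stop -.0705/-.0695 etc')
o=np.array([.4913,.1723]);ex=np.array([.9954,-.0961]);ey=np.array([.0961,.9954])
for y,zz in((-.067,.036),(-.069,.036),(-.069,.040),(-.071,.036),(-.071,.04)):
  q=o+y*ey; print(y,zz,proj('top',(*q,zz)))
"
```

```text
228 [199 199 199 198 198 197 198 141 163 171 171 171 166 164 167 168]
230 [198 199 190 165 187 198 200 142 157 170 162 102  50  42  41  40]
232 [198 198 180 153 188 197 198 129 157 147  77  42  45  43  43  41]
234 [189 193 194 195 195 195 194 140 160 142  77  43  45  44  42  42]
t6 [200 201 192 166 188 199 201 144 159 171 164 104  49  42  42  40]
t0 [138 135 128 128 186 197 172 149 145 145 145 144 122 110  96  79 153 168
 160 100  48  40  41  39]
t6 [200 200 182 155 189 198 200 131 158 148  78  43  46  44  44  42]
t0 [141 111  77 109 184 197 167 147 144 143 144 144 104  47  59  76 156 145
  76  41  44  43  43  41]
proj comb top end if butted at stop -.0705/-.0695 etc
-0.067 0.036 [405.35444427 232.23134874]
-0.069 0.036 [406.3460773  232.31611332]
-0.069 0.04 [406.77147859 232.27493966]
-0.071 0.036 [407.33760275 232.4008687 ]
-0.071 0.04 [407.76694866 232.36003645]
```

Unchanged since before the pin went in. The remaining 0.5 px step matches the 4 mm height difference between comb and stop, so the comb is butted. Handing in.

```bash
python3 -c "
from station import *
s=sense();print(s['tcp_pos'],s['wrist_force'],s['gripper_width'],s['time_s']);print(finish_job())"
```

```text
[0.43234809 0.1776126  0.13125864] [-6.81671336 -1.64045043 22.13090459] 0.22327509671283144 18.875
the job is handed in; nothing more can be done
None
```

I carried out all the steps and handed the job in at 18.9 s of the 56 s allowed. The hand-in gave no verdict, so these are my own last checks.

- **Comb:** I pushed it to the end stop with the leaf still open, and the force held steady at 6.8 N. In the last top image its end lies within about 0.5 px of the stop edge, which is what the height difference between comb and stop would show. The comb did not shift when the pin went in.
- **Leaf:** I pushed it over from behind and it sank onto the comb. The final image shows it flat under the collar. I did not measure its angle directly.
- **Pin:** It went through the leaf into the base with no jamming. The tool came to rest at z = 0.131 m, where I had predicted 0.132 m with the pin home.
- **Grip and push:** The gripper is still closed on the pin's head at about 19 mm (head given as 20 mm), bearing down with about 22 N. There is also a side force of about 7 N that I left in place.
- **Oil bottle:** The arm stayed well clear of it throughout, but I took no final close-up of it.

I viewed 12 pictures, the maximum and more than the 8 planned.

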